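Set the straightedge against the two stop screws of the drawing board

TASK

Carry the straightedge from the desk onto the drawing board, laying it down flat in front of the two stop screws without touching them yet; then slide it gently along the board until its long edge presses lightly on the ends of both screws at once, and stay there a moment. Let go and leave it lying flat, touching both screws, without dropping it, pressing hard on it or on the screws, or disturbing the other things on the desk.

Things in the scene. Friction and masses are not known exactly. Their poses are not given: they have to be found in the camera images.
- grip (a point): Grip of the straightedge: a black plastic block fixed on the middle of the bar's top, 60 mm long (x, along the bar), 20 mm wide (y), 44 mm tall (z), well taken across its 20 mm. This point is the centre of the block, 38 mm above the bar's underside and over the bar's middle. The block's underside is on the bar's top, 16 mm above the bar's underside.
- straightedge: Straightedge: aluminium bar 240 mm long (x), 45 mm wide (y), 16 mm thick, 0.36 to 0.56 kg with its grip; origin at the centre of its underside. Its two long edges are alike, either may go against the screws. At the start it lies flat on the desk left of the board, pointing roughly away from the robot.
- board: Plywood drawing board, fixed, 280 mm (its x, away from the robot) by 380 mm (its y) by 18 mm thick, a sheet of paper on it. Origin at the centre of its underside: its top is 18 mm above that. The straightedge slides on it with a resistance of about 1 to 4 N, more if it is pressed down.
- stop_a: Left one (+y of the board) of two like grey blocks, 30 x 30 x 24 mm, fixed on the far part of the board; origin at the centre of its underside. A rigid steel screw, 10 mm thick with a ball end of 5 mm radius, stands out level along the block's -x, 8 mm above the board. How far differs and is not tracked: the ball's centre lies 23 to 37 mm from the block's origin, so it must be seen or felt.
- stop_b: Right one (-y of the board) of the two stop blocks, 150 to 190 mm from the left one, made just like it; its screw stands out by its own amount, also 23 to 37 mm from the block's origin to the centre of the ball end, and also not tracked. The screws point towards the near side of the board (towards the robot).
- cup: Green ceramic cup, 76 mm wide, 90 mm tall, on the desk; bystander. Origin at the centre of its underside.
- paperweight: Clear acrylic paperweight, 70 mm wide, 40 mm tall, on the desk; bystander. Origin at the centre of its underside.
- abacus: Wooden abacus, 300 x 50 x 200 mm, standing on the desk at the robot's right; bystander. Origin at the centre of its underside.
- eraser: Rubber eraser 22 x 50 x 13 mm lying on the near left corner of the board; bystander. Origin at the centre of its underside.
- pencil: Wooden pencil 170 mm long (its y), 8 mm thick, lying on the desk between the board and the abacus; bystander. Origin at the centre of its underside.
Things that resemble listed ones, but are neither listed nor needed, are in the scene too. There is more than one size of the straightedge; the job needs the smaller.

How it is judged:
On the way, in this order (a step that is already met when the one before it is completed fails the run):
1. the straightedge lies flat on the board, touching neither screw (angle between grip's own z axis and vertical below 0.04 rad and z of grip in the frame of board between 0.053 and 0.059 m and contact force between straightedge and board above 0.5 N and contact force between straightedge and tip_a_c1 below 0.05 N and contact force between straightedge and tip_b_c1 below 0.05 N), for 0.2 s.
2. lying on the board, the straightedge presses both screw ends at once, at least 0.5 N on each, for 0.3 s (angle between grip's own z axis and vertical below 0.04 rad and z of grip in the frame of board between 0.053 and 0.059 m and contact force between straightedge and board above 0.5 N and contact force between straightedge and tip_a_c1 above 0.5 N and contact force between straightedge and tip_b_c1 above 0.5 N), for 0.3 s.
At the end, for the whole second after the job is handed in: The straightedge lies flat on the board, released and at rest, with one long edge within 2 mm of both screws' ball ends at once (the ends lying along that edge, not past the bar's ends) (angle between grip's own z axis and vertical below 0.04 rad and z of grip in the frame of board between 0.053 and 0.059 m and contact force between straightedge and board above 0.5 N and ((y of tip_a_c1 in the frame of grip between 0.0255 and 0.0295 m and x of tip_a_c1 in the frame of grip between -0.118 and 0.118 m and y of tip_b_c1 in the frame of grip between 0.0255 and 0.0295 m and x of tip_b_c1 in the frame of grip between -0.118 and 0.118 m) or (y of tip_a_c1 in the frame of grip between -0.0295 and -0.0255 m and x of tip_a_c1 in the frame of grip between -0.118 and 0.118 m and y of tip_b_c1 in the frame of grip between -0.0295 and -0.0255 m and x of tip_b_c1 in the frame of grip between -0.118 and 0.118 m)) and contact force between each of the fingers, the arm and straightedge below 0.05 N and linear speed of straightedge below 0.01 m/s and angular speed of straightedge below 0.05 rad/s); the robot touches nothing.
It fails at once if a screw is pressed with more than 20 N (contact force between any of tip_a_c1, tip_b_c1 and anything else above 20 N).
It fails at once if the straightedge is dropped or pressed on the board with more than 60 N (contact force between straightedge and board above 60 N).
It fails at once if a bystander is moved more than 20 mm (distance of any of cup, paperweight, abacus, eraser, pencil from where it was at the start of the episode above 0.02 m).
It also fails if it takes over 64 s, if anything falls off the work surface, if the arm or the gripper's body presses on something with over 40 N, if the wrist force passes 120 N, or if a joint passes its speed limit or range.

ROBOT

A 7-joint arm with a two-finger parallel gripper is mounted at the origin on the work surface. World frame = base frame: x ahead of the robot, y to its left, z up, the work surface at z = 0. Lengths are in m, angles in rad, forces in N, time in s.
With the tool pointing down it reaches from about 0.4 to 0.85 m from the base axis. Payload 4.5 kg.
Tool frame: the origin (TCP) lies on the mounting face of the last link; the fingertips stand tcp_to_tips ahead of it and the grasp point (between the pads) lies 155 mm ahead of it (tcp_to_tips is the distance from the TCP to the fingertips, in m); z points along the fingers, y is the line along which they close (so a half turn about z gives the same grasp; the last joint's range is limited). The gripper opens to 85 mm and grips with 20 to 120 N. Pads are 22 mm wide; open, the fingers measure 114 mm over their backs; the gripper's body (76 mm by 85 mm) begins 54 mm behind the grasp point. The pads swing forward as they close: fully open they stand 13 mm farther back than shut.
Start: joints at [-1.168, 0.689, -0.195, 1.565, 0.157, 0.902, -0.215], TCP at [0.225, 0.583, 0.405] pointing down, gripper open.
Joint ranges: [-3.01, 3.01], [-0.46, 2.08], [-1.47, 1.51], [0.13, 2.56], [-1, 4.14], [0.04, 2.09], [-2.66, 2.66]. Speed limits (rad/s): [2.57, 2.57, 3.14, 3.14, 3.14, 3.14, 3.14].

INTERFACE

Orientations are given as a unit quaternion [w, x, y, z].
In Python, from cell import move_to, move_linear, movej, gripper_to, sleep, ik, grab_frame, camera_params, MotionError, job_done, read_time_s, read_joint_pos, read_qvel, read_joint_efforts, read_tool_pos, read_eef_rot, read_wrist_force, read_wrist_torque, read_gripper_width, read_finger_force, tcp_to_tips gives the robot as it stands. Calls block until the motion is done:
- move_to(position, orientation): joint-space move of the TCP to a pose.
- move_linear(position, attitude=None, max_speed=0.15, max_force=None): straight line of the TCP; attitude=None keeps the orientation; max_speed is the mean speed in m/s. With max_force (N) it stops when the force on the tool has changed by that much, and returns True; else False.
- movej(angles): joint-space move.
- gripper_to(opening): finger opening in m; the grip force is fixed at half the most; returns when the fingers have stopped.
- sleep(seconds).
- ik(position, orientation): joint angles nearest the present ones, or None.
- grab_frame(name): name is "scene" or "top" or "wrist"; returns the picture (400x640x3 uint8, red, green, blue); there is no depth.
- camera_params(name): a dict with "intrinsics" (3x3 intrinsics, pixels), "R" (3x3) and "t" (3): a world point X has camera coordinates R X + t; the wrist camera has in their place "hand_eye" (4x4, takes a point from camera to tool coordinates, whose origin is the TCP and whose axes are the flange's). Camera axes: x right, y down, z forward; pixel columns grow to the right and rows downward; lengths in m; the calibration is good to about 2 mm. A picture is of the moment at which its call begins: read the wrist's pose just before it. camera_params takes no time and is no camera call.
A pose or a line that the arm cannot do raises MotionError and nothing moves.
- job_done(): hands the job in; it is judged then, once.
Readings, each from a call of its own:
- read_time_s(): time.
- read_joint_pos(): joint angles.
- read_qvel(): joint speeds.
- read_joint_efforts(): joint torques, N m.
- read_tool_pos(): TCP position.
- read_eef_rot(): TCP orientation.
- read_wrist_force(): force on the tool from outside, world axes, zero at the start.
- read_wrist_torque(): the same for the moment, N m.
- read_gripper_width(): finger opening in m.
- read_finger_force(): force on a finger pad.
Only numpy, scipy, OpenCV 4.12 (cv2) and the standard library are available. Lean on these libraries where they do the work, as an engineer would, in place of code of your own. Each camera call takes 0.05 s, during which the arm holds its last target. There are 200 camera calls.

## Working session

There is one attempt and no reset: what is moved stays moved. The work goes in short steps, each a Python script; the robot and the scene stay as the last script left them, time stands still between calls to the robot, and variables do not carry over. Pictures are saved under pics/ and viewed, at most 10 in all, crops included, and the job is handed in when it is done.

```bash
ls; mkdir -p pics
python3 - <<'E'
from cell import *
import cv2, numpy as np
for n in ("top","scene"):
    f=grab_frame(n); cv2.imwrite(f"pics/{n}0.png",f[:,:,::-1]); p=camera_params(n); print(n,p)
print(camera_params("wrist"),tcp_to_tips,read_tool_pos(),read_eef_rot(),read_time_s())
E
```

```text
pics
top {'intrinsics': array([[499.48671131,   0.        , 319.30261814],
       [  0.        , 499.48671131, 201.02585497],
       [  0.        ,   0.        ,   1.        ]]), 'R': array([[ 0.01843182, -0.9998141 ,  0.00566017],
       [-0.99184144, -0.01899846, -0.12605399],
       [ 0.12613809, -0.00329059, -0.99200724]]), 't': array([-0.0306982 ,  0.54678635,  1.99128413])}
scene {'intrinsics': array([[491.87534871,   0.        , 313.16561715],
       [  0.        , 491.87534871, 200.1793023 ],
       [  0.        ,   0.        ,   1.        ]]), 'R': array([[ 0.34307635,  0.93906799,  0.0212115 ],
       [ 0.61377789, -0.20702727, -0.76185065],
       [-0.7110382 ,  0.27439209, -0.64740533]]), 't': array([-0.19338964, -0.30558527,  2.09356264])}
{'intrinsics': array([[287.87675697,   0.        , 319.75053148],
       [  0.        , 287.87675697, 201.13322617],
       [  0.        ,   0.        ,   1.        ]]), 'hand_eye': array([[ 2.25489719e-04, -9.62663015e-01, -2.70702547e-01,
         6.74803395e-02],
       [ 9.99999760e-01,  3.94476858e-04, -5.69845457e-04,
        -2.15334795e-05],
       [ 6.55355036e-04, -2.70702354e-01,  9.62662873e-01,
         3.12588950e-02],
       [ 0.00000000e+00,  0.00000000e+00,  0.00000000e+00,
         1.00000000e+00]])} 0.1734 [0.22523152 0.58269629 0.40393686] [-1.01691756e-04  1.83332332e-01  9.83050625e-01 -8.44877261e-04] 0.1
```

View pics/top0.png

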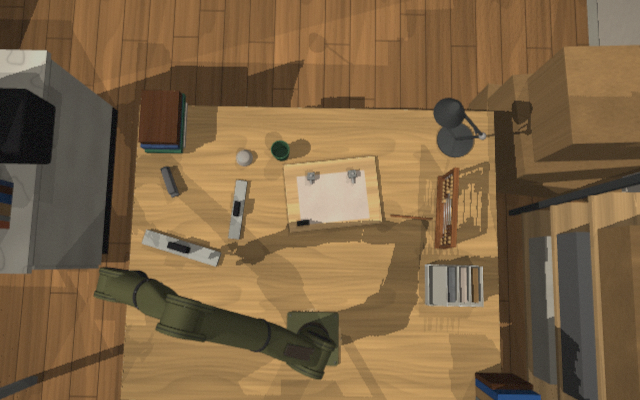

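View pics/scene0.png

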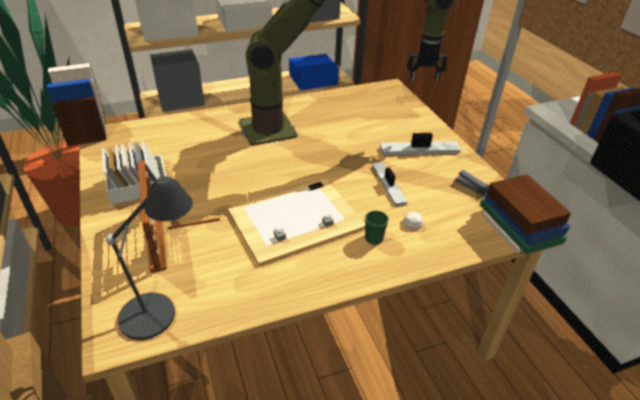

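The top view shows the smaller bar at about (238,209), with ends near (242,180) and (235,239). The board runs (285,162) to (382,222), the stops are at (312,176) and (352,174), the paperweight at (243,157), the cup at (280,150) and the eraser at (303,223). The larger decoy bar is at (180,247).

```bash
cat > h.py <<'E'
from cell import *
import cv2, numpy as np
from scipy.spatial.transform import Rotation as Ro
def quat(th):  # tool down, tool y at angle th+90deg (tool x axis at yaw th)
    x=np.array([np.cos(th),np.sin(th),0]); z=np.array([0,0,-1.]); y=np.cross(z,x)
    return list(Ro.from_matrix(np.c_[x,y,z]).as_quat(scalar_first=True))
def fixed(n):
    p=camera_params(n); return p["intrinsics"],p["R"],p["t"]
def wrist():
    p=camera_params("wrist"); H=p["hand_eye"]
    T=np.eye(4); T[:3,:3]=Ro.from_quat(read_eef_rot(),scalar_first=True).as_matrix(); T[:3,3]=read_tool_pos()
    M=np.linalg.inv(T@H); return p["intrinsics"],M[:3,:3],M[:3,3]
def w(cam,uv,z):
    K,R,t=cam; d=R.T@np.linalg.solve(K,[*uv,1.]); c=-R.T@t
    return c+d*(z-c[2])/d[2]
def px(cam,X):
    K,R,t=cam; q=K@(R@np.asarray(X)+t); return q[:2]/q[2]
def snap(name):
    cam=wrist(); f=grab_frame("wrist")[:,:,::-1].copy(); cv2.imwrite(f"pics/{name}.png",f); np.savez(f"pics/{name}.npz",K=cam[0],R=cam[1],t=cam[2]); return cam,f
def load(name):
    d=np.load(f"pics/{name}.npz"); return d["K"],d["R"],d["t"]
E
python3 - <<'E'
from h import *
c=fixed("top")
for n,uv,z in [("bar",(238,209),.05),("bfar",(242,180),.016),("bnear",(235,239),.016),("sa",(312,176),.04),("sb",(352,174),.04),("pw",(243,157),.02),("cup",(280,150),.09),("eraser",(303,223),.03),("bd1",(285,163),.018),("bd2",(377,156),.018),("bd3",(383,220),.018),("bd4",(290,231),.018)]: print(n,w(c,uv,z).round(3))
b=w(c,(238,209),.05)
for th in (0,np.pi,np.pi+.1,-.1):
  for dx in (0,): print(th, ik([b[0]+dx,b[1],.4],quat(th)))
E
```

```text
bar [0.507 0.305 0.05 ]
bfar [0.631 0.299 0.016]
bnear [0.388 0.318 0.016]
sa [0.649 0.011 0.04 ]
sb [ 0.66  -0.152  0.04 ]
pw [0.726 0.298 0.02 ]
cup [0.743 0.141 0.09 ]
eraser [0.457 0.044 0.03 ]
bd1 [0.705 0.124 0.018]
bd2 [ 0.742 -0.256  0.018]
bd3 [ 0.476 -0.281  0.018]
bd4 [0.425 0.096 0.018]
0 [-0.92161461  0.70868699  0.54427798  1.69793253 -0.45866312  0.86510174
 -1.75173545]
3.141592653589793 [-0.42481702  0.66143987 -0.33794741  1.67056463  0.27296634  0.8563152
  0.69404504]
3.241592653589793 [-0.40886887  0.66457262 -0.36615409  1.66967541  0.2950603   0.8622415
  0.77352297]
-0.1 [-0.93535856  0.71503643  0.5716722   1.69864614 -0.48166989  0.87216783
 -1.8296306 ]
```

Run:
```python
from h import *
for th in (np.pi/2+.1,-np.pi/2+.1,np.pi+.1): print(th,[None if q is None else q.round(2) for q in [ik([.56,-.08,.4],quat(th)),ik([.56,-.08,.2],quat(th)),ik([.61,-.07,.2],quat(th))]])
move_to([.507,.305,.40],quat(np.pi-.05)); sleep(.3); snap("w1")
move_to([.60,-.07,.40],quat(np.pi+.1)); sleep(.3); snap("w2")
print(read_time_s(),read_wrist_force())
```

```text
1.6707963267948966 [array([ 0.05,  0.61,  0.02,  1.76, -0.01,  0.77,  0.17]), array([ 0.13,  0.93, -0.11,  1.88,  0.26,  0.35, -0.09]), array([ 0.1 ,  0.96, -0.11,  1.73,  0.2 ,  0.47, -0.04])]
-1.4707963267948965 [array([-0.48,  0.87,  1.09,  1.79, -0.89,  1.06, -2.1 ]), array([ 0.49,  1.05, -0.78,  1.86,  1.11,  0.75,  2.31]), array([ 0.45,  1.08, -0.78,  1.71,  1.02,  0.82,  2.42])]
3.241592653589793 [array([ 0.31,  0.64, -0.41,  1.75,  0.33,  0.83,  1.41]), array([ 0.42,  1.  , -0.63,  1.86,  0.99,  0.63,  0.82]), array([ 0.35,  1.02, -0.57,  1.71,  0.84,  0.67,  0.98])]
3.7083 [-0.37264844 -0.25979024 -0.39110894]
```

View pics/w1.png

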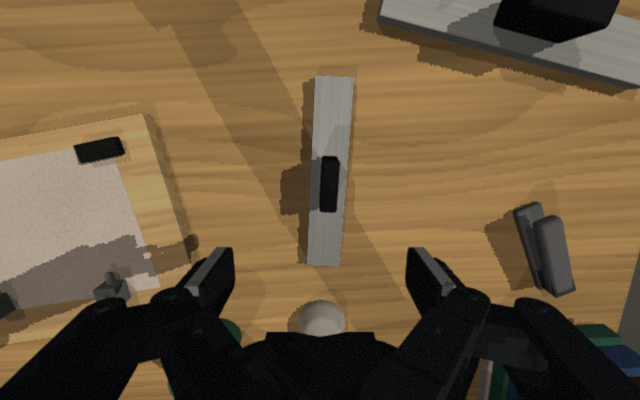

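View pics/w2.png

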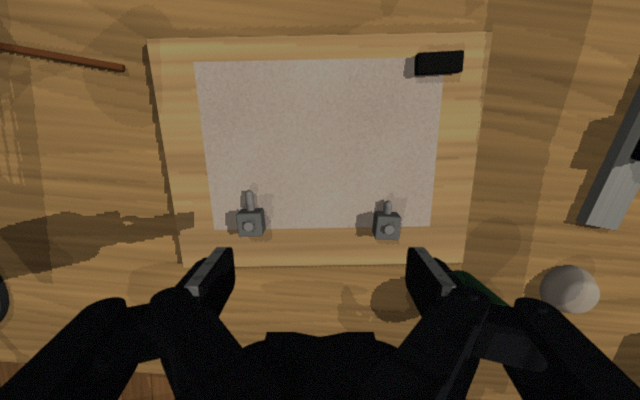

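The bar top spans (316,76)/(354,77) to (307,265)/(340,266) in w1. In w2 the board is clear, the stops are at about (250,225) and (388,225), and their screws point up in the image (towards the robot).

Run:
```python
import cv2,numpy as np
a=cv2.imread("pics/w2.png")[180:245,220:415]; a=cv2.resize(a,None,fx=4,fy=4,interpolation=cv2.INTER_CUBIC)
b=cv2.imread("pics/w1.png")[65:280,270:380]; b=cv2.resize(b,None,fx=1.4,fy=1.4)
o=np.zeros((600,800,3),np.uint8); o[:260,:780]=a
b=cv2.rotate(cv2.imread("pics/w1.png")[65:280,285:370],cv2.ROTATE_90_CLOCKWISE); b=cv2.resize(b,None,fx=3.7,fy=3.7,interpolation=cv2.INTER_CUBIC); o[270:270+b.shape[0],:b.shape[1]]=b[:330]
o=cv2.convertScaleAbs(o,alpha=1.5); cv2.imwrite("pics/crop.png",o)
```

```text
(no output)
```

View pics/crop.png

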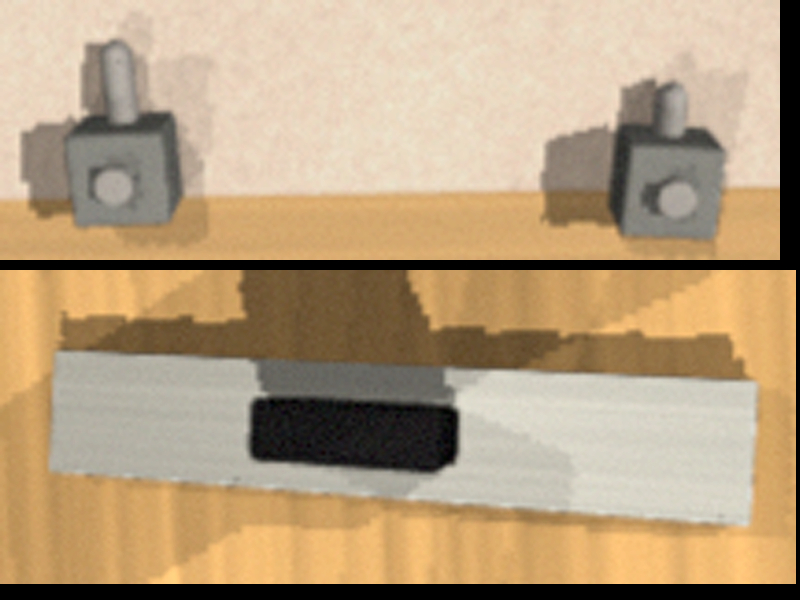

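Run:
```python
from h import *
c=load("w1"); C=[w(c,p,.016) for p in [(306.6,263.3),(314.7,74.4),(353.6,76.3),(339.6,265.5)]]
C=np.array(C)[:,:2]; print(C.round(4)); print("cen",C.mean(0),"len",np.linalg.norm(C[0]-C[1]),np.linalg.norm(C[3]-C[2]),np.linalg.norm(C[0]-C[3]),np.linalg.norm(C[1]-C[2]))
d=(C[0]+C[3]-C[1]-C[2]); print("yaw",np.arctan2(d[1],d[0]))
print("grip top",w(c,(329.5,184),.060))
c=load("w2")
B=w(c,(249.25,193.25),.026);A=w(c,(388.25,204),.026)
print("A",A,"B",B,"yaw of normal",np.arctan2(-(B-A)[0]*-1,-(B-A)[1]),np.linalg.norm(A-B))
bd=[w(c,p,.018)[:2] for p in [(147,40),(490,33),(465,264),(183,265)]]; print(np.round(bd,4))
print("blocks",[w(c,((u/4+220),(v/4+180)),.042)[:2].round(4) for u,v in [(123,177),(670,190)]])
```

```text
[[0.6246 0.2817]
 [0.3889 0.3052]
 [0.393  0.3492]
 [0.6301 0.3262]]
cen [0.50915074 0.31559067] len 0.23692535527770214 0.23819860019598033 0.044899777944997755 0.04417135900513673
yaw -0.09808403548508203
grip top [0.50678405 0.31593922 0.06      ]
A [0.62376755 0.01809057 0.026     ] B [ 0.62748817 -0.15392165  0.026     ] yaw of normal 0.021626587020687444 0.17205245078561307
[[ 0.468  -0.2731]
 [ 0.4233  0.0983]
 [ 0.6987  0.1372]
 [ 0.7388 -0.2412]]
blocks [array([ 0.6615, -0.1471]), array([0.6489, 0.0177])]
```

Run:
```python
from h import *
q=quat(np.pi-.098); x,y=.5085,.3157
move_to([x,y,.30],q); move_linear([x,y,.197],q,.12,max_force=8)
print(read_tool_pos(),read_wrist_force()); gripper_to(.0)
print("w",read_gripper_width(),read_finger_force(),read_wrist_force(),read_wrist_torque())
move_linear([x,y,.30],q,.12); sleep(.3)
print("lift",read_gripper_width(),read_wrist_force(),read_wrist_torque(),read_time_s())
th=np.pi/2+.0216; n=np.array([np.cos(.0216),np.sin(.0216)])
p=np.array([.6256,-.0679])-n*.0595
move_to([*p,.30],quat(th)); sleep(.4)
print("over",read_tool_pos(),read_wrist_force(),read_wrist_torque(),read_time_s()); snap("w3")
```

```text
[0.50886699 0.31587322 0.19765997] [ 0.18192217  0.69767503 -0.62243054]
w 0.020115832524217878 59.314048290252686 [0.05396681 0.92462561 1.76977765] [-0.07149503  0.01251856 -0.01849244]
lift 0.019427094137910737 [-0.08149348  0.16007141 -5.87559916] [-0.06215693  0.05208853  0.00366664] 8.15
over [ 0.56616514 -0.06883166  0.29998512] [ 0.34784471  0.11545575 -5.39006007] [-0.0405519  -0.00045644  0.0014724 ] 10.0
```

View pics/w3.png

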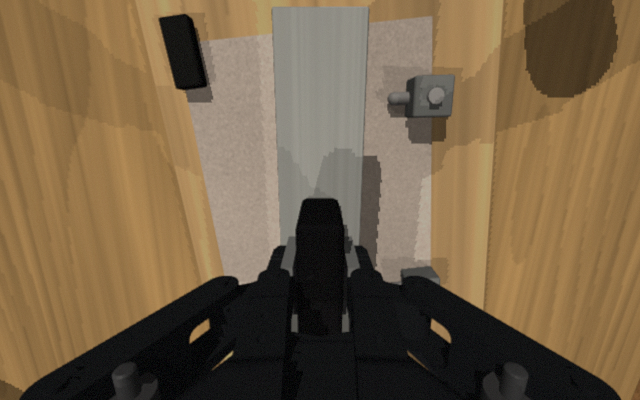

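The bar is held straight, parallel to the line of the screws. Its edge is at column 368 and ball A is at about (392,98), well clear. Now I lower it.

Run:
```python
from h import *
th=np.pi/2+.0216; q=quat(th); x,y,_=read_tool_pos()
move_linear([x,y,.222],q,.12); sleep(.2)
print(read_wrist_force(),read_wrist_torque())
print(move_linear([x,y,.211],q,.01,max_force=3.5)); print(read_tool_pos()); sleep(.5)
print(read_tool_pos(),read_wrist_force(),read_wrist_torque(),read_time_s())
```

```text
[-0.07967928 -0.10109361 -4.74540549] [-0.03205753  0.00440291  0.0703193 ]
True
[ 0.56614378 -0.06896196  0.21521085]
[ 0.56616164 -0.06896958  0.21524345] [ 0.05818717 -0.54478625  5.02974621] [-0.02773089  0.14885443  0.03110926] 12.2583
```

Run:
```python
from h import *
th=np.pi/2+.0216; q=quat(th); n=np.array([np.cos(.0216),np.sin(.0216)])
p0=read_tool_pos(); z=p0[2]+.0003
move_linear([p0[0],p0[1],z],q,.01); sleep(.2); print(read_tool_pos(),read_wrist_force())
P=lambda s:[*(p0[:2]+n*s),z]
print(move_linear(P(.026),q,.03,max_force=9)); f0=read_wrist_force();t0=read_wrist_torque(); print(read_tool_pos(),f0,t0,read_time_s())
s=.026
while s<.038:
    s+=.0005; move_linear(P(s),q,.005); f=read_wrist_force();t=read_wrist_torque()
    print(round(s,4),f.round(2),t.round(3))
    if f[0]-f0[0]<-2.5 or abs(t[2]-t0[2])>.2: break
print(read_time_s(),read_tool_pos())
```

```text
[ 0.56603469 -0.06895163  0.21527849] [ 0.35417719  0.13500084 -4.05011939]
False
[ 0.59187358 -0.06845693  0.21547889] [ 0.06192654  0.02825819 -4.64160047] [ 0.00116777 -0.03984418  0.05181924] 13.8083
0.0265 [-0.3  -0.48 -6.  ] [ 0.008 -0.03   0.032]
0.027 [ 0.63  0.76 -5.72] [-0.031  0.049  0.01 ]
0.0275 [ 0.26 -0.28 -5.06] [-0.069 -0.042 -0.052]
0.028 [ 0.26  0.7  -4.92] [-0.006  0.027  0.031]
0.0285 [ 0.32  0.01 -5.4 ] [ 0.008 -0.02  -0.028]
0.029 [ 0.15  0.23 -5.64] [0.014 0.085 0.042]
0.0295 [-0.26  0.55 -4.86] [-0.068  0.016 -0.022]
0.03 [-0.11  0.11 -5.47] [ 0.044  0.026 -0.016]
0.0305 [-0.16 -0.34 -5.16] [-0.057  0.009  0.065]
0.031 [ 0.11 -0.27 -4.81] [-0.024 -0.038 -0.024]
0.0315 [-1.64  0.03 -4.61] [-0.011  0.055  0.026]
0.032 [-2.16  0.2  -5.61] [-0.019  0.249  0.171]
0.0325 [-2.3  -0.49 -4.28] [0.015 0.647 0.215]
0.033 [-4.58 -0.39 -2.05] [-0.017  1.114  0.317]
17.3083 [ 0.59843644 -0.06834782  0.21540711]
```

Contact is on A first (Tz>0), and the bar hovers about 0.2 mm above the board. I back off a little, settle it down, then push while turning so as to null the moment.

```bash
cat > push.py <<'E'
from h import *
n=np.array([np.cos(.0216),np.sin(.0216)]); yaw=.0216
def rd(k=5):
    F=[];T=[]
    for _ in range(k): F.append(read_wrist_force());T.append(read_wrist_torque());sleep(.02)
    return np.mean(F,0),np.mean(T,0)
c=read_tool_pos(); xy=c[:2]-n*.0025; z=c[2]
Q=lambda: quat(np.pi/2+yaw)
move_linear([*xy,z],Q(),.02)
for _ in range(12):
    f,t=rd()
    if f[2]>-2.0: break
    z-=.00012; move_linear([*xy,z],Q(),.004)
print("down",f.round(2),t.round(3),read_tool_pos(),read_time_s()); f0,t0=f,t
xy=xy+n*.0012; move_linear([*xy,z],Q(),.01)
for i in range(30):
    f,t=rd(); print(f.round(2),t.round(3),round(yaw,4))
    if f[0]<-13 or f[2]>12: print("abort"); break
    if f[0]<-6.5 and abs(t[2])<.13: print("ok"); break
    if abs(t[2])>.13 and f[0]<-2.5:
        d=.0015*np.sign(t[2]); yaw+=d; xy=xy+n*(abs(d)*.05)
    else: xy=xy+n*.0003
    move_linear([*xy,z],Q(),.01)
    if read_time_s()>45: break
sleep(.6); print(rd(),read_tool_pos(),yaw,read_time_s())
E
python3 push.py
```

```text
down [-0.07  0.36 -1.63] [ 0.023  0.08  -0.006] [ 0.59607667 -0.06835967  0.21529071] 18.7
[-4.42  0.37  4.38] [0.087 0.863 0.024] 0.0216
[-5.26 -0.04  5.98] [0.099 1.09  0.031] 0.0216
[-5.45  0.37  6.8 ] [0.13  1.177 0.037] 0.0216
[-6.15  0.97  7.67] [0.112 1.292 0.027] 0.0216
[-6.73  0.58  7.78] [0.103 1.426 0.005] 0.0216
ok
(array([-6.36403543,  0.83394909,  7.84679368]), array([0.10505507, 1.41794958, 0.01598662])) [ 0.59696046 -0.06838792  0.21528219] 0.0216 21.0667
```

Tz is about 0 and x is still 0.5 mm short of first contact, so this is only friction as the bar digs in. I regulate the down-force as well.

```bash
cat > push2.py <<'E'
exec(open("push.py").read().split("c=read_tool_pos()")[0])
Q=lambda: quat(np.pi/2+yaw)
c=read_tool_pos(); xy=c[:2].copy()+n*.0002; z=c[2]+.0002
move_linear([*xy,z],Q(),.01)
for i in range(60):
    f,t=rd(4); print(f.round(1),t[1:].round(2),round(yaw,4),read_tool_pos()[[0,2]].round(5))
    if f[0]<-14: print("abort"); break
    if f[0]<-7 and abs(t[2])<.15 and f[2]<2.5 and f[2]>-3.5 and read_tool_pos()[0]>.5975: print("ok"); break
    if f[2]>1.5: z+=.0001
    elif f[2]<-3: z-=.0001
    if abs(t[2])>.13: yaw+=.0012*np.sign(t[2])
    elif f[0]>-9: xy=xy+n*.0002
    move_linear([*xy,z],Q(),.01)
    if read_time_s()>38: break
sleep(.6); print(rd(),read_tool_pos(),yaw,read_time_s())
E
python3 push2.py
```

```text
[-2.3 -0.3 -0.2] [ 0.64 -0.01] 0.0216 [0.59706 0.21525]
[-2.4  0.1 -2.4] [ 0.52 -0.01] 0.0216 [0.59742 0.21528]
[-1.7 -0.2 -3.9] [0.4  0.04] 0.0216 [0.59757 0.2153 ]
[-2.3 -0.5 -4.2] [0.48 0.11] 0.0216 [0.59768 0.21529]
[-3.  -0.3 -2.8] [0.66 0.06] 0.0216 [0.59777 0.21529]
[-4.3 -0.7 -1.9] [0.85 0.12] 0.0216 [0.59787 0.21526]
[-4.9 -0.6  0.1] [1.12 0.16] 0.0216 [0.598   0.21527]
[-5.6 -0.8 -0.6] [1.13 0.17] 0.0228 [0.59807 0.21528]
[-5.3 -0.5 -0.4] [1.16 0.13] 0.024 [0.59814 0.2153 ]
[-5.2 -0.4 -0. ] [1.14 0.07] 0.0252 [0.59816 0.21529]
[-5.4 -0.7  0.2] [1.22 0.04] 0.0252 [0.59823 0.2153 ]
[-5.9 -0.6  0.7] [1.27 0.07] 0.0252 [0.59829 0.21528]
[-5.9 -0.3  0.6] [1.36 0.05] 0.0252 [0.59838 0.21529]
[-6.3 -0.8  1.2] [1.4  0.08] 0.0252 [0.59845 0.21529]
[-6.9 -0.5  1.4] [1.5 0.1] 0.0252 [0.59852 0.21532]
[-6.8 -0.4  2.2] [1.57 0.03] 0.0252 [0.5986  0.21533]
[-6.6 -0.7  1.7] [1.59 0.07] 0.0252 [0.59868 0.21533]
[-7.4  0.   1.1] [1.64 0.08] 0.0252 [0.59877 0.21533]
ok
(array([-7.40045707, -0.44068167,  1.09723566]), array([-0.16057732,  1.62825644,  0.09675307])) [ 0.59877713 -0.06846061  0.21532528] 0.0252 27.475
```

```bash
cat > probe.py <<'E'
exec(open("push.py").read().split("c=read_tool_pos()")[0])
yaw=.0252; Q=lambda: quat(np.pi/2+yaw)
c=read_tool_pos(); xy=c[:2].copy()+n*.0002; z=c[2]
best=None
for d in (0,.002,.002,.002,.002,.002,.002):
    yaw+=d; xy=xy+n*.0001; move_linear([*xy,z],Q(),.01); f,t=rd(6); print(f.round(1),t.round(2),round(yaw,4),Ro.from_quat(read_eef_rot(),scalar_first=True).as_matrix()[:2,0].round(4),read_tool_pos().round(5))
    if t[2]<-.12 or f[0]<-13 : break
print(read_time_s())
E
python3 probe.py
```

```text
[-6.4 -0.3  0.9] [-0.11  1.35  0.07] 0.0252 [-0.0248  0.9997] [ 0.59841 -0.06847  0.21529]
[-6.6 -0.1  0.4] [-0.1   1.4  -0.01] 0.0272 [-0.0264  0.9997] [ 0.59849 -0.06849  0.21531]
[-6.1 -0.1  1.4] [-0.08  1.41 -0.1 ] 0.0292 [-0.0279  0.9996] [ 0.59854 -0.06853  0.21531]
[-6.5 -0.4  1. ] [-0.1   1.44 -0.25] 0.0312 [-0.0295  0.9996] [ 0.59855 -0.06855  0.21529]
28.875
```

```bash
cat > fin.py <<'E'
exec(open("push.py").read().split("c=read_tool_pos()")[0])
yaw=.0272; Q=lambda: quat(np.pi/2+yaw)
c=read_tool_pos(); xy=c[:2].copy()+n*.0003; z=c[2]
for i in range(25):
    move_linear([*xy,z],Q(),.01); f,t=rd(4); print(f.round(1),t.round(2),round(yaw,4),read_tool_pos()[[0,2]].round(5))
    if f[0]<-10 and abs(t[2])<.13: break
    if f[2]>3: z+=.0001
    if abs(t[2])>.13: yaw+=.0008*np.sign(t[2])
    elif f[0]>-10: xy=xy+n*.00025
sleep(1); f,t=rd(); print("hold",f.round(1),t.round(2),read_time_s())
c=read_tool_pos(); snap("w4")
E
python3 fin.py
```

```text
[-5.6 -0.2  0.4] [-0.08  1.27 -0.03] 0.0272 [0.59836 0.2153 ]
[-6.8  0.1  1. ] [-0.07  1.34 -0.05] 0.0272 [0.59847 0.2153 ]
[-6.5 -0.3  1.4] [-0.05  1.46 -0.01] 0.0272 [0.59855 0.21528]
[-6.8 -0.5  1.6] [-0.09  1.55 -0.  ] 0.0272 [0.59864 0.21528]
[-7.9 -0.4  2. ] [-0.06  1.61 -0.02] 0.0272 [0.59875 0.21533]
[-8.1 -0.   3.2] [-0.07  1.73  0.  ] 0.0272 [0.59886 0.21532]
[-7.8 -0.1  3.3] [-0.06  1.78 -0.03] 0.0272 [0.59894 0.21533]
[-8.1 -0.1  2.5] [-0.09  1.85  0.02] 0.0272 [0.59902 0.21534]
[-8.8 -0.   3. ] [-0.08  1.92 -0.01] 0.0272 [0.59912 0.21536]
[-9.  -0.3  2.7] [-0.08  2.    0.01] 0.0272 [0.59924 0.21537]
[-9.6  0.2  3.1] [-0.05  2.09 -0.02] 0.0272 [0.59933 0.21537]
[-9.8 -0.2  3.4] [-0.08  2.17 -0.01] 0.0272 [0.59944 0.2154 ]
[-10.3  -0.2   2.9] [-0.08  2.2  -0.  ] 0.0272 [0.59953 0.2154 ]
hold [-9.9 -0.   2.7] [-0.08  2.19  0.  ] 34.075
```

View pics/w4.png

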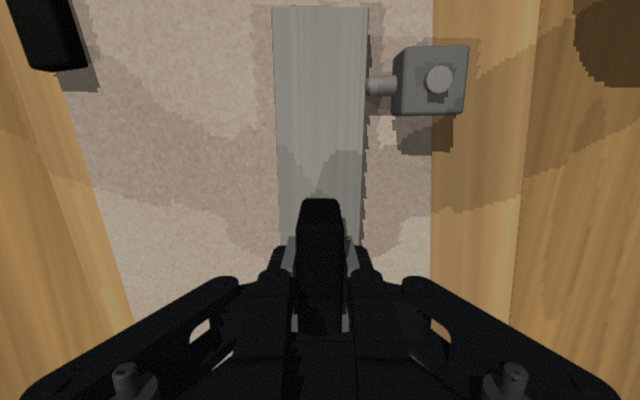

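Run:
```python
exec(open("push.py").read().split("c=read_tool_pos()")[0])
q=quat(np.pi/2+.0272); print(Ro.from_quat(read_eef_rot(),scalar_first=True).as_matrix()[:,2].round(4))
c=read_tool_pos(); xy=c[:2]-n*.0002
move_linear([*xy,c[2]],q,.01); f,t=rd(); print(f.round(1),t.round(2),read_tool_pos().round(5))
gripper_to(.045); sleep(.2); print(read_gripper_width(),read_wrist_force().round(1),read_tool_pos().round(5))
c=read_tool_pos(); print(move_linear([c[0],c[1],c[2]+.07],q,.06,max_force=8)); snap("w5")
print(read_time_s(),read_wrist_force())
f=cv2.imread("pics/w5.png"); 
move_linear([c[0]-.09,c[1],.40],quat(np.pi/2+.0272),.15); sleep(.2); snap("w6"); print(read_time_s())
```

```text
[-7.1e-03  1.0e-04 -1.0e+00]
[-6.1 -0.4  0.5] [-0.08  1.38 -0.  ] [ 0.59856 -0.06854  0.2153 ]
0.04492069196678848 [0.3 0.4 0.5] [ 0.59959 -0.06853  0.21551]
False
36.5417 [-0.71134307 -0.40436182  0.26491062]
37.9167
```

View pics/w6.png

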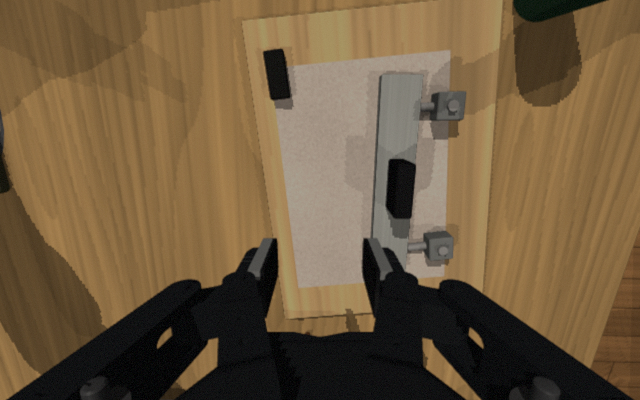

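The bar lies flat, released, with both screw ends meeting its edge at about (421,106) and (409,247). The eraser and cup are undisturbed.

```bash
python3 -c "
from cell import *
print(job_done())"
```

```text
the job is handed in; nothing more can be done
None
```

The job is handed in at about 38 s of the 64 s allowed: the last picture shows the straightedge lying on the board, released, with its long edge against both screws, though no pass/fail result came back.

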